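# Index the welding turntable and set its brake

## Task

Push the arms of the welding turntable round with a fingertip until its red arm points straight at the yellow index on the rim, then push the orange brake lever clockwise (seen from above) all the way round to its stop, leaving the red arm on the index. Only push: do not grip an arm or the lever, let the loose flange ride on the plate without lifting, tipping or shifting it off centre, and leave everything else where it lies.

Things in the scene. Friction and masses are not known exactly. Their poses are not given: they have to be found in the camera images.
- turntable: the turning steel plate, 120 mm across, top 66 mm above the table, with three straight bar arms 120 degrees apart, one red and two plain light grey. It turns either way about a vertical axis, has no stop within a full turn, and stays where it is left (about 2 N at 90 mm from the axis turns it). Origin on the axis at table height; x axis along the red arm, z up
- hub (a point): point on the turntable's axis at the mid-height of the arms, 54 mm above the table. The arms run from 60 to 120 mm from the axis, are 16 mm wide over their pushable sides (59 to 113 mm from the axis), and stand 46 to 62 mm above the table, with 28 mm free between them and the stand
- stand: the blue base, fixed: a disc of 175 mm radius, top 18 mm above the table, with a 34 mm radius hub under the plate and a 100 mm wide ear carrying the brake. Origin on the turntable's axis at table height; its y axis points to the brake pivot
- pointer_tip (a point): tip of the red arm, 124 mm from the axis, 54 mm above the table
- index: yellow block fixed on the rim of the stand, with a wedge pointing at the axis. Origin on the turntable's axis, 18 mm above the table; x axis points from the turntable's axis to the block: lined up when the turntable's x axis points the same way. The block spans 144 to 170 mm from the axis, 22 mm wide; the wedge's top is 61 mm above the table
- index_tip (a point): tip of the yellow wedge, 134 mm from the turntable's axis, 56 mm above the table (10 mm beyond the red tip when lined up)
- brake (a joint): angle of the orange brake lever, rad: 0 to 0.35 (released) at the start, grows clockwise seen from above, stop at 1.4. Vertical axis; stays where it is left (about 2 N at 45 mm from its pivot moves it). At 0 it points from the pivot along the stand's -x. It does not lock the turntable, which is held by its own friction
- brake_pivot (a point): the brake lever's pivot axis at the lever's mid-height, 47 mm above the table, 205 mm from the turntable's axis, on a blue ear of the stand (18 mm high). A round hub of 16 mm radius is about it
- brake_knob (a point): centre of the orange ball (22 mm across) at the end of the brake lever, 78 mm from the pivot, 47 mm above the table. Between hub and ball the lever is a bar 14 mm wide and 14 mm high, 40 to 54 mm above the table, pushable 19 to 65 mm from the pivot
- flange: loose aluminium pipe flange standing in the middle of the turntable's plate: foot 76 mm across and 8 mm thick, stub 34 mm across, 34 mm tall in all (top 100 mm above the table). Origin: centre of its underside. It rides round with the plate; do not touch
- magnet: small red welding magnet block, 26 x 22 x 20 mm, loose, on the rim of the blue stand on the side away from the brake. Origin: centre of its underside. Leave alone
- collar: dark steel tube offcut standing on end, 48 mm across, 45 mm tall, loose on the table. Origin: centre of its underside. Leave alone
- paste: white jar with green label and black cap, 66 mm across, 65 mm tall, loose. Origin: centre of its underside. Leave alone
- brush: brush with a wooden handle lying on the table, loose, 200 mm long, 42 mm wide, 20 mm high; origin under its middle, x axis from handle to bristles. Leave alone
- hammer: hammer lying on the table, loose, 260 mm long, 90 mm over the head, 26 mm high; origin under its middle, x axis from handle to head. Leave alone
- bracket: steel angle bracket, 70 x 50 mm foot, 56 mm tall, loose. Origin: centre of the underside of its foot. Leave alone
Things that resemble listed ones, but are neither listed nor needed, are in the scene too. Leave any black or turquoise look-alike of the flange alone.

How it is judged:
By the outcome, as a careful person would: the job done as asked, in the order asked, and still so for the second after the job is handed in, with the robot touching nothing.
It also fails if it takes over 64 s, if anything falls off the work surface, if the arm or the gripper's body presses on something with over 40 N, if the wrist force passes 120 N, or if a joint passes its speed limit or range.

## Robot

A 7-joint arm with a two-finger parallel gripper is mounted at the origin on the work surface. World frame = base frame: x ahead of the robot, y to its left, z up, the work surface at z = 0. Lengths are in m, angles in rad, forces in N, time in s.
With the tool pointing down it reaches from about 0.4 to 0.925 m from the base axis. Payload 4.1 kg.
Tool frame: the origin (TCP) lies midway between the tips of the shut fingers; the grasp point (between the pads) lies 19 mm behind it (bot.grip_depth is the distance from the TCP to the grasp point, in m); z points along the fingers, y is the direction in which the jaws open and shut (so a half turn about z gives the same grasp; the last joint's range is limited). The gripper opens to 85 mm and grips with 20 to 120 N. Pads are 22 mm wide; open, the fingers measure 114 mm over their backs; the gripper's body (76 mm by 85 mm) begins 54 mm behind the grasp point. The pads swing forward as they close: fully open they stand 13 mm farther back than shut.
Start: joints at [-1.346, 0.398, 0.045, 1.537, -0.019, 1.207, -0.051], TCP at [0.207, 0.616, 0.231] pointing down, gripper open.
Joint ranges: [-2.82, 2.82], [-0.49, 2.23], [-1.37, 1.46], [0, 2.46], [-1.36, 4.5], [0.23, 2], [-2.94, 2.94]. Speed limits (rad/s): [2.57, 2.57, 3.14, 3.14, 3.14, 3.14, 3.14].

## Interface

Orientations are given as a unit quaternion [w, x, y, z].
In Python, from bench import bot, monitor, read_camera, ticket, masks_of, pinpoint gives the robot as it stands. The module is installed in compiled form; this text tells all that it offers. Calls block until the motion is done:
- bot.move_pose(position, orientation): joint-space move of the TCP to a pose.
- bot.line_to(position, velocity=0.15, frame=None): straight line of the TCP; frame=None keeps the orientation; velocity is the mean speed in m/s.
- bot.move_joints(angles): joint-space move.
- bot.move_gripper(opening, force=None): finger opening in m; force is the grip in N (None keeps the last); returns when the fingers have stopped.
- bot.hold(seconds).
- bot.solve_ik(position, orientation): joint angles nearest the present ones, or None.
- monitor.observe(): the state.
- read_camera(name): name is "side" or "top" or "wrist"; returns a dict with "color" (384x512x3 uint8, blue, green, red), "depth" (384x512 float32, m along the optical axis (not along the pixel's ray), 0 where there is no reading), "vfov" (degrees; the focal length in pixels is half the picture's height over the tangent of half this angle, whatever the lens; pixels are square), "cx", "cy" (the principal point, pixels), "cam_to_world" (4x4, takes a point from camera to world coordinates). Camera axes: x right, y down, z forward; pixel columns grow to the right and rows downward; lengths in m; the calibration is good to about 2 mm. A picture is of the moment at which its call begins.
A pose or a line that the arm cannot do raises bot.IKError and nothing moves.
- ticket.finish_job(): hands the job in, once; it reports no verdict.
Trained networks look in the newest picture that a camera, given by its name, has taken for a name from the list of things; names that differ only in an ending like _2 or _b are one class to them, and where a whole thing is asked for, a point or a joint stands for the part that bears it (a point fixed in the world has none). Each returns a list of dicts, best first, with "confidence" (0 to 1); they miss things now and then, are a little off and sometimes report something else, mostly with a low value. They report only what shows in the picture. A call takes as long as a camera call. They do not tell look-alikes from the thing itself.
- masks_of(label, camera): "mask" (384x512 bool, what is visible of it) and "extent" ([left, top, right, bottom] as shares, 0 to 1, of the picture: columns of its width, rows of its height, round what is visible of it).
- pinpoint(label, camera): "centre" ([column, row] as shares, 0 to 1, of the picture: columns of its width, rows of its height: a listed point, or the origin of a listed thing).
The state is a dict: "time": time; "joint_positions": joint angles; "qvel": joint speeds; "joint_torque": joint torques, N m; "tcp_pos": TCP position; "ee_rot": TCP orientation; "wrist_force": force on the tool from outside, world axes, zero at the start; "moment": the same for the moment, N m; "grip_width": finger opening in m.
Only numpy, scipy, OpenCV 4.12 (cv2) and the standard library are available. Lean on these libraries where they do the work, as an engineer would, in place of code of your own. Each camera call takes 0.05 s, during which the arm holds its last target. There are 200 camera calls.

## Working session

There is one attempt and no reset: what is moved stays moved. The work goes in short steps, each a Python script; the robot and the scene stay as the last script left them, time stands still between calls to the robot, and variables do not carry over. Pictures are saved under pics/ and viewed, about 8 in all and at most 12, crops included, and the job is handed in when it is done.

```bash
mkdir -p pics; cat > h.py <<'E'
import numpy as np, cv2
from bench import bot, monitor, read_camera, ticket, masks_of, pinpoint
def ray(c,u,v):
    h=c["color"].shape[0]; f=h/2/np.tan(np.radians(c["vfov"])/2)
    d=np.array([(u-c["cx"])/f,(v-c["cy"])/f,1.0]); T=c["cam_to_world"]
    return T[:3,3],T[:3,:3]@d
def at_z(c,u,v,z):
    o,d=ray(c,u,v); return o+d*(z-o[2])/d[2]
def proj(c,P):
    h=c["color"].shape[0]; f=h/2/np.tan(np.radians(c["vfov"])/2)
    T=np.linalg.inv(c["cam_to_world"]); q=T[:3,:3]@np.asarray(P)+T[:3,3]
    return np.array([f*q[0]/q[2]+c["cx"],f*q[1]/q[2]+c["cy"]])
E
cat > a.py <<'E'
from h import *
for n in("top","side"):
    c=read_camera(n); cv2.imwrite(f"pics/{n}0.png",cv2.resize(c["color"],(800,600)))
    print(n,c["vfov"],c["cam_to_world"][:3,3].round(3))
    for l,z in dict(hub=.054,pointer_tip=.054,index_tip=.056,brake_pivot=.047,brake_knob=.047,flange=.066,magnet=.018,turntable=0,stand=0,collar=0,paste=0,bracket=0,brush=0,hammer=0).items():
        for r in pinpoint(l,n)[:3]:
            u,v=r["centre"][0]*512,r["centre"][1]*384
            print(l,round(r["confidence"],2),round(u),round(v),at_z(c,u,v,z).round(4))
s=monitor.observe();print(s["time"],s["tcp_pos"],s["ee_rot"])
E
python3 a.py
```

```text
top 44.65172413662209 [ 0.45  -0.022  1.493]
hub 0.58 229 193 [0.5749 0.0529 0.054 ]
hub 0.47 285 195 [ 0.5696 -0.1197  0.054 ]
pointer_tip 0.85 227 238 [0.4373 0.0584 0.054 ]
index_tip 0.62 221 154 [0.697 0.08  0.056]
brake_pivot 0.64 168 201 [0.5495 0.243  0.047 ]
brake_pivot 0.57 229 194 [0.573  0.0532 0.047 ]
brake_knob 0.59 160 223 [0.4816 0.2665 0.047 ]
flange 0.96 244 108 [0.8396 0.0102 0.066 ]
flange 0.81 233 194 [0.5706 0.0411 0.066 ]
flange 0.68 157 269 [0.3419 0.269  0.066 ]
magnet 0.61 286 194 [ 0.5748 -0.1228  0.018 ]
turntable 0.79 236 195 [0.5713 0.0345 0.    ]
stand 0.86 231 197 [0.5661 0.052  0.    ]
collar 0.5 286 193 [ 0.5779 -0.126   0.    ]
collar 0.4 307 209 [ 0.5301 -0.1912  0.    ]
paste 0.63 312 171 [ 0.6516 -0.2079  0.    ]
bracket 0.85 155 152 [0.7114 0.2988 0.    ]
brush 0.66 99 248 [0.404  0.4649 0.    ]
brush 0.65 235 197 [0.5648 0.0392 0.    ]
brush 0.36 160 223 [0.4816 0.2756 0.    ]
hammer 0.95 401 200 [ 0.557 -0.493  0.   ]
hammer 0.52 168 203 [0.545  0.2504 0.    ]
side 42.763826199768054 [ 0.279 -1.096  1.054]
hub 0.73 242 191 [0.5724 0.0482 0.054 
[... 169 characters left out ...]
0.4777 0.241  0.047 ]
brake_knob 0.4 252 235 [ 0.5532 -0.141   0.047 ]
flange 0.8 331 194 [ 0.8294 -0.0516  0.066 ]
flange 0.7 159 170 [0.333  0.2078 0.066 ]
flange 0.63 241 188 [0.569  0.0501 0.066 ]
magnet 0.46 253 232 [ 0.5675 -0.1014  0.018 ]
turntable 0.74 243 201 [0.5769 0.058  0.    ]
stand 0.95 243 203 [0.5753 0.0505 0.    ]
stand 0.19 200 159 [0.4873 0.3188 0.    ]
collar 0.75 251 266 [ 0.5291 -0.2129  0.    ]
paste 0.64 293 257 [ 0.6547 -0.2141  0.    ]
bracket 0.47 262 154 [0.7098 0.2888 0.    ]
brush 0.81 173 140 [0.4109 0.4618 0.    ]
hammer 0.85 290 348 [ 0.551  -0.4895  0.    ]
1.5 [0.20680584 0.61626659 0.23136497] [1.04578465e-05 1.61182300e-01 9.86924648e-01 6.78557364e-05]
```

```bash
python3 - <<'E'
import cv2
from h import *
c=read_camera("top")
cv2.imwrite("pics/crop0.png",cv2.resize(c["color"][90:290,110:340],(690,600),interpolation=cv2.INTER_CUBIC))
E
```

```text
(no output)
```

View pics/crop0.png

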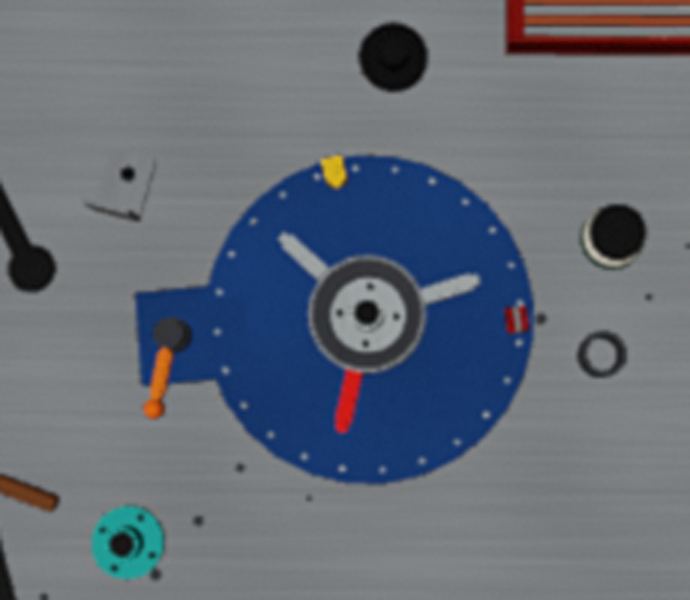

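View pics/side0.png

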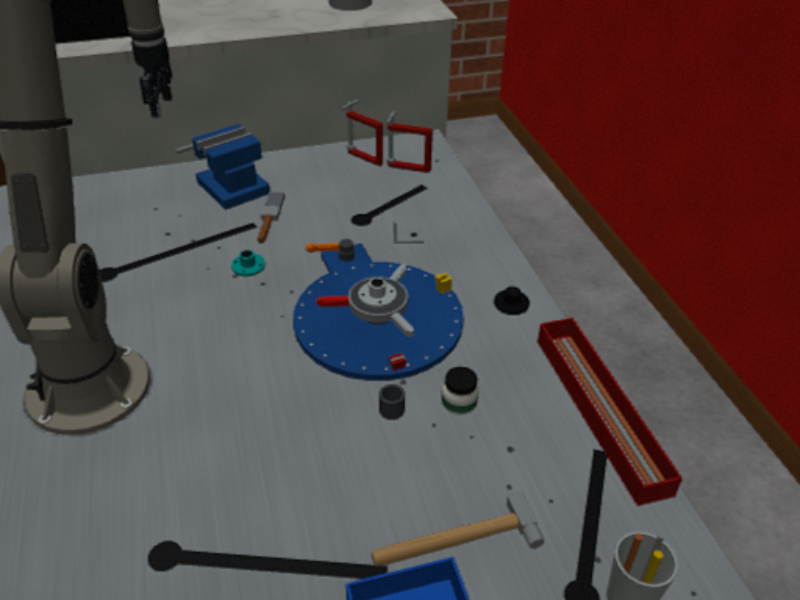

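The top crop shows red arm pointing down (crop 345,430), index at (335,175), axis at (367,313), brake lever pointing down with the knob at (153,408), magnet at (517,320). I'll measure these by segmentation.

```bash
cat > m.py <<'E'
from h import *
def ang(p,a): return np.degrees(np.arctan2(p[1]-a[1],p[0]-a[0]))
def pix(c,m,z):
    v,u=np.nonzero(m); return np.array([at_z(c,a,b,z)[:2] for a,b in zip(u,v)])
def circ(P):
    A=np.c_[2*P,np.ones(len(P))]; s=np.linalg.lstsq(A,(P**2).sum(1),rcond=None)[0]
    return s[:2],np.sqrt(s[2]+s[:2]@s[:2])
def measure(n="top",axis=None,show=True):
    c=read_camera(n); hsv=cv2.cvtColor(c["color"],cv2.COLOR_BGR2HSV); H,S,V=[hsv[...,i].astype(int) for i in range(3)]
    out={}
    if axis is None:
        blue=((H>100)&(H<125)&(S>120)).astype(np.uint8)
        k,lab,st,_=cv2.connectedComponentsWithStats(blue); b=1+np.argmax(st[1:,4])
        cnt=max(cv2.findContours((lab==b).astype(np.uint8),0,cv2.CHAIN_APPROX_NONE)[0],key=len)[:,0]
        P=np.array([at_z(c,u,v,.018)[:2] for u,v in cnt]); ce=np.array([.57,.05])
        for _ in range(8):
            ce,r=circ(P[abs(np.linalg.norm(P-ce,axis=1)-.175)<.006+.01*(_<2)])
        out["disc"]=(ce,r); axis=ce
    def near(m,z,r0,r1):
        P=pix(c,m,z); d=np.linalg.norm(P-axis,axis=1); return P[(d>r0)&(d<r1)]
    red=near(((H<8)|(H>172))&(S>150)&(V>60),.062,.062,.118)
    red=red[[abs((ang(p,axis)-ang(np.median(red,0),axis)+180)%360-180)<20 for p in red]]
    gr=near((S<60)&(V>120),.062,.070,.116)
    yel=near((H>18)&(H<33)&(S>120)&(V>80),.061,.125,.17)
    kn=pix(c,(H>8)&(H<17)&(S>180)&(V>100),.050); pv=axis+.205*np.array([np.cos(1.67),np.sin(1.67)])
    kn=kn[np.linalg.norm(kn-pv,axis=1)<.12]
    out["axis"]=axis
    out["red"]=(len(red),ang(red.mean(0),axis)) if len(red) else None
    out["yel"]=(len(yel),ang(yel.mean(0),axis)) if len(yel) else None
    if len(gr):
        a=np.array([ang(p,axis) for p in gr]); z=np.exp(3j*np.radians(a)).mean(); out["grey3"]=(len(a),np.degrees(np.angle(z))/3,abs(z))
    if len(kn)>5:
        m=kn.mean(0); w=np.linalg.svd(kn-m)[2][0]; w=w*np.sign(w@(m-pv)) ; out["lever"]=(len(kn),m.round(4),np.degrees(np.arctan2(w[1],w[0])), (kn[np.argmax((kn-m)@w)]).round(4))
    if show:
        for k,v in out.items(): print(n,k,v)
    return c,out
if __name__=="__main__":
    for n in("top","side"):
        measure(n)
    print(monitor.observe()["time"])
E
python3 m.py
```

```text
top disc (array([0.56991583, 0.04522697]), np.float64(0.17163576057961102))
top axis [0.56991583 0.04522697]
top red (95, np.float64(168.07342916667352))
top yel (66, np.float64(13.311523009377813))
top grey3 (151, np.float64(47.70429173125615), np.float64(0.9880669272350422))
top lever (93, array([0.4986, 0.2582]), np.float64(168.9751787528132), array([0.4662, 0.2683]))
side disc (array([0.56765594, 0.03614439]), np.float64(0.17457693074244032))
side axis [0.56765594 0.03614439]
side red (102, np.float64(168.1751608714055))
side yel (42, np.float64(12.615970817055224))
side grey3 (71, np.float64(50.983539984163286), np.float64(0.9660907502452538))
side lever (58, array([0.4983, 0.2581]), np.float64(168.61689838480285), array([0.4644, 0.2617]))
1.65
```

```bash
cat >> h.py <<'E'
def quat(phi): p=np.radians(phi)/2; return np.array([0,np.cos(p),np.sin(p),0])
AX=np.array([.570,.0445])
def fp(th,lat,r=.09,z=.042,ax=None):
    a=np.radians(th); u=np.array([np.cos(a),np.sin(a)]); n=np.array([-u[1],u[0]])
    return np.r_[(AX if ax is None else ax)+r*u+lat*n,z]
E
python3 - <<'E'
from h import *
from m import measure
bot.move_gripper(0.0)
p=np.array([.50,.05,.33])
for s in (90,-90):
  for th in (168,130,90,50,13):
    q=bot.solve_ik(fp(th,.02),quat(th+s)); print(s,th,None if q is None else np.round(q,2))
bot.move_pose(p,quat(180)); 
c,o=measure("wrist"); cv2.imwrite("pics/w0.png",c["color"])
print(c["cam_to_world"].round(3)); s=monitor.observe(); print(s["time"],s["joint_positions"])
for l,z in dict(hub=.054,pointer_tip=.054,index_tip=.056,brake_pivot=.047,flange=.066).items():
    for r in pinpoint(l,"wrist")[:2]:
        u,v=r["centre"][0]*512,r["centre"][1]*384; print(l,round(r["confidence"],2),round(u),round(v),at_z(c,u,v,z).round(4))
E
```

```text
90 168 [-0.37  0.35  0.22  2.12 -0.12  0.68  2.87]
90 130 [-0.48  0.39  0.24  2.06 -0.14  0.71  2.11]
90 90 [-0.56  0.49  0.31  1.92 -0.21  0.77  1.44]
90 50 [-0.62  0.6   0.47  1.78 -0.35  0.85  0.89]
90 13 [-0.62  0.69  0.62  1.69 -0.49  0.92  0.42]
-90 168 [-0.69  0.41  0.62  2.13 -0.37  0.71 -0.04]
-90 130 [-0.78  0.45  0.61  2.06 -0.38  0.73 -0.8 ]
-90 90 [-0.81  0.56  0.64  1.93 -0.45  0.81 -1.49]
-90 50 [-1.04  1.02  1.26  1.79 -1.06  1.2  -1.71]
-90 13 [-0.93  1.06  1.26  1.7  -1.08  1.24 -2.31]Traceback (most recent call last):
  File "<stdin>", line 9, in <module>
  File "m.py", line 24, in measure
    yel=near((H>18)&(H<33)&(S>120)&(V>80),.061,.125,.17)
  File "m.py", line 20, in near
    P=pix(c,m,z); d=np.linalg.norm(P-axis,axis=1); return P[(d>r0)&(d<r1)]
                                   ~^~~~~
ValueError: operands could not be broadcast together with shapes (0,) (2,)
```

```bash
sed -i 's/P=pix(c,m,z); d=/P=pix(c,m,z).reshape(-1,2); d=/; s/kn=pix(c,\(.*\),.050);/kn=pix(c,\1,.050).reshape(-1,2);/' m.py
python3 - <<'E'
from h import *
c=read_camera("wrist"); cv2.imwrite("pics/w0.png",c["color"])
print(c["vfov"],c["cam_to_world"].round(3)); s=monitor.observe(); print(s["time"],s["tcp_pos"],s["joint_positions"])
for x in (0,511): print(at_z(c,x,0,.05),at_z(c,x,383,.05))
E
```

```text
58.161350031329704 [[-0.002  0.958  0.286  0.427]
 [ 1.     0.002 -0.001  0.052]
 [-0.002  0.286 -0.958  0.472]
 [ 0.     0.     0.     1.   ]]
4.8167 [0.499999   0.05101219 0.32981436] [-0.75470368  0.0735785   0.60772961  1.74657273 -0.04307091  1.33511
  1.43440133]
[ 0.33693156 -0.23198111  0.05      ] [ 0.86438511 -0.34395966  0.05      ]
[0.33620857 0.32867743 0.05      ] [0.86189044 0.43949869 0.05      ]
```

View pics/w0.png

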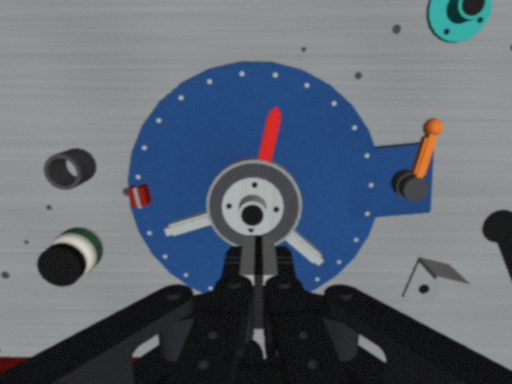

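The wrist view shows the axis at about (252,210), red arm up (270,130), lever at right (430,128 knob); the fingers hide the index. Now I'll fit the axis here, then push.

```bash
python3 - <<'E'
from h import *
from m import measure
c,o=measure("wrist")
for l,z in dict(hub=.054,pointer_tip=.054,brake_pivot=.047,brake_knob=.047,flange=.066).items():
    for r in pinpoint(l,"wrist")[:2]:
        u,v=r["centre"][0]*512,r["centre"][1]*384; print(l,round(r["confidence"],2),round(u),round(v),at_z(c,u,v,z).round(4))
measure("top",AX)
E
```

```text
wrist disc (array([0.57036587, 0.04644936]), np.float64(0.17193872206213068))
wrist axis [0.57036587 0.04644936]
wrist red (615, np.float64(168.03967916749772))
wrist yel None
wrist grey3 (916, np.float64(46.68633314209101), np.float64(0.8543629559110594))
wrist lever (654, array([0.4988, 0.2587]), np.float64(169.98227295361622), array([0.4658, 0.2656]))
pointer_tip 0.66 432 127 [0.4739 0.2607 0.054 ]
pointer_tip 0.6 275 106 [0.4498 0.071  0.054 ]
brake_pivot 0.71 413 187 [0.5506 0.2505 0.047 ]
brake_knob 0.86 434 125 [0.472 0.265 0.047]
flange 0.77 252 203 [0.566  0.0437 0.066 ]
flange 0.7 240 354 [0.7938 0.0258 0.066 ]
top axis [0.57   0.0445]
top red None
top yel (66, np.float64(13.584154993572966))
top grey3 (588, np.float64(30.924019191086014), np.float64(0.1484979525562075))
top lever (94, array([0.4984, 0.2582]), np.float64(169.13091078170993), array([0.4662, 0.2683]))
```

```bash
sed -i 's/^AX=.*/AX=np.array([.570,.0457])/' h.py
cat > pushto.py <<'E'
from h import *
def F(th): return quat(min(th+90,245))
def f(): return monitor.observe()["wrist_force"].round(1)
E
python3 - <<'E'
from pushto import *
bot.move_pose(fp(168,.04,z=.16),F(168)); print(f())
bot.line_to(fp(168,.04),.12); print(f())
bot.line_to(fp(168,.023),.06,F(168)); print(f())
for th in range(160,20,-8):
    bot.line_to(fp(th,.019),.06,F(th))
    if th%24==0: print(th,f())
th=24
print(f(),monitor.observe()["time"])
bot.line_to(fp(th,.032),.08,F(th))
from m import measure
c,o=measure("wrist",AX); cv2.imwrite("pics/w1.png",c["color"])
c,o=measure("top",AX); cv2.imwrite("pics/t1.png",cv2.resize(c["color"][90:290,110:340],(690,600)))
E
```

```text
[ 0.5  0.4 -0.2]
[-0.1 -0.1 -0.4]
[-0.3  0.9 -0.7]
144 [-0.8 -0.6  0.6]
120 [-0.2 -0.5 -1.5]
96 [-0.8 -0.8  0.3]
72 [ 0.6 -0.3 -0.4]
48 [ 0.6  0.2 -0. ]
24 [ 0.4 -0.3 -0.1]
[ 0.4 -0.3 -0.1] 14.5417
wrist axis [0.57   0.0457]
wrist red (452, np.float64(24.96831218711361))
wrist yel (315, np.float64(23.552518038721928))
wrist grey3 (165, np.float64(45.8768368982364), np.float64(0.988474520812812))
top axis [0.57   0.0457]
top red (64, np.float64(23.13670584556171))
top yel (55, np.float64(12.416098671802295))
top grey3 (186, np.float64(27.628292590276576), np.float64(0.8552354550443668))
```

View pics/t1.png

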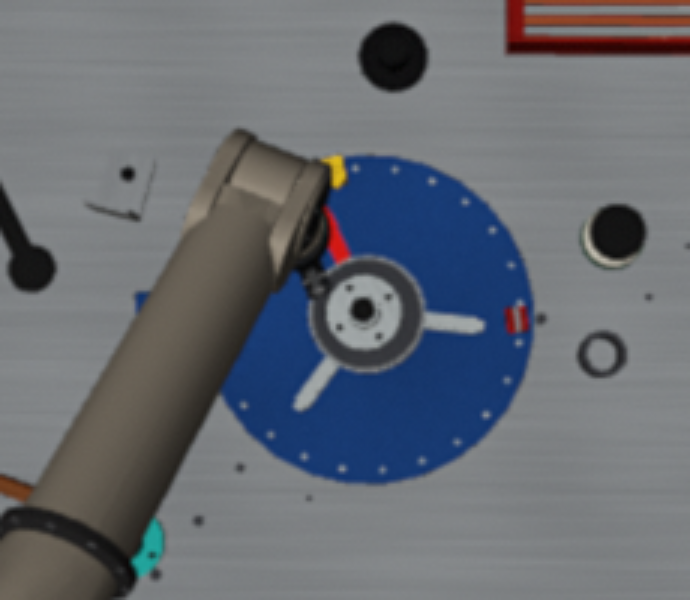

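```bash
cat > chk.py <<'E'
from pushto import *
from m import measure
def look(name,phi=13):
    bot.move_pose([.62,.057,.33],quat(phi))
    c,o=measure("wrist",None); cv2.imwrite(f"pics/{name}.png",c["color"])
    for k in("pointer_tip","index_tip"):
        for r in pinpoint(k,"wrist")[:1]:
            u,v=r["centre"][0]*512,r["centre"][1]*384; P=at_z(c,u,v,.055); print(k,r["confidence"],u,v,P.round(4), np.degrees(np.arctan2(P[1]-AX[1],P[0]-AX[0])))
    measure("wrist",AX)
    measure("top",AX)
E
python3 - <<'E'
from chk import *
th=24
for th in(20,17,14.5): bot.line_to(fp(th,.019),.04,F(th))
print(f()); bot.line_to(fp(th,.040),.08); bot.line_to(fp(th,.040,z=.2),.15)
look("w2"); print(monitor.observe()["time"])
E
```

```text
[-1.  -0.1 -0.6]
wrist disc (array([0.57167071, 0.04667362]), np.float64(0.17192678597959035))
wrist axis [0.57167071 0.04667362]
wrist red (631, np.float64(14.576748571351583))
wrist yel (494, np.float64(13.406461653996566))
wrist grey3 (875, np.float64(14.677387078520143), np.float64(0.9866517816619101))
wrist lever (529, array([0.4998, 0.2589]), np.float64(169.07258165715965), array([0.4656, 0.2647]))
pointer_tip 0.96 256.7168 85.9008 [0.6907 0.0763 0.055 ] 14.211153159386356
index_tip 0.8 256.8192 72.384 [0.7052 0.0795 0.055 ] 14.031039855655084
wrist axis [0.57   0.0457]
wrist red (630, np.float64(14.896697331623697))
wrist yel (493, np.float64(13.579841318816477))
wrist grey3 (864, np.float64(14.467343187646476), np.float64(0.9850826955206986))
wrist lever (530, array([0.4997, 0.2589]), np.float64(169.06136184732003), array([0.4657, 0.2648]))
top axis [0.57   0.0457]
top red (18, np.float64(13.718261238531474))
top yel None
top grey3 (286, np.float64(24.308043529148403), np.float64(0.8072087644655306))
19.2917
```

View pics/w2.png

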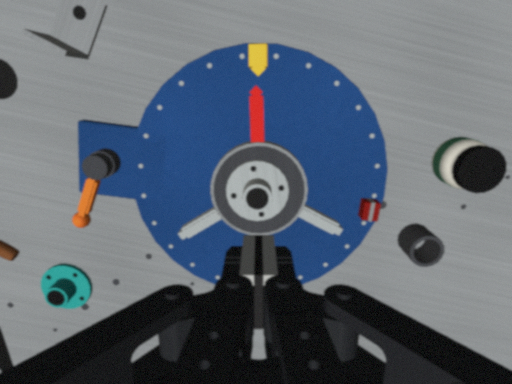

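Red arm (257,115) is nearly on the wedge (257,72); fits give red ≈14.6°, index ≈13.5°. One fine nudge, then a tighter comparison.

```bash
cat >> chk.py <<'E'
def fine():
    c=read_camera("wrist"); hsv=cv2.cvtColor(c["color"],cv2.COLOR_BGR2HSV); H,S,V=[hsv[...,i].astype(int) for i in range(3)]
    from m import pix
    res={}
    for k,m,z,r in(("red",((H<8)|(H>172))&(S>130)&(V>60),.062,(.063,.124)),("yel",(H>18)&(H<33)&(S>120)&(V>80),.061,(.13,.172))):
        P=pix(c,m,z).reshape(-1,2)-AX; a=np.radians(13.5); R=P@np.array([[np.cos(a),-np.sin(a)],[np.sin(a),np.cos(a)]])
        R=R[(R[:,0]>r[0])&(R[:,0]<r[1])&(abs(R[:,1])<.03)]
        b=np.round(R[:,0]/.004).astype(int); Q=np.array([[R[b==i,0].mean(),(R[b==i,1].min()+R[b==i,1].max())/2] for i in np.unique(b)])
        s=np.polyfit(Q[:,0],Q[:,1],1); print(k,"slope deg",np.degrees(s[0])+13.5,"lat@90,124,150",(np.polyval(s,[.0,.09,.124,.15])*1000).round(2),"n",len(R))
E
python3 - <<'E'
from chk import *
fine()
th=13.4
bot.move_pose(fp(th,.040,z=.2),F(th)); bot.line_to(fp(th,.040),.15); bot.line_to(fp(th,.025),.06);bot.line_to(fp(th,.019),.02)
print(f()); bot.line_to(fp(th,.040),.08); bot.line_to(fp(th,.040,z=.2),.15)
look("w3"); fine(); print(monitor.observe()["time"])
E
```

```text
red slope deg 14.540824069496777 lat@90,124,150 [0.56 2.2  2.82 3.29] n 672
yel slope deg 13.562296761159475 lat@90,124,150 [0.06 0.16 0.2  0.22] n 502
[-0.3  0.8 -1.1]
wrist disc (array([0.57169318, 0.04666612]), np.float64(0.17193120448772542))
wrist axis [0.57169318 0.04666612]
wrist red (642, np.float64(13.562485238373883))
wrist yel (492, np.float64(13.410134129939904))
wrist grey3 (874, np.float64(13.716888071503341), np.float64(0.9866674002845027))
wrist lever (530, array([0.4996, 0.2588]), np.float64(169.16366086704284), array([0.4664, 0.2673]))
pointer_tip 0.57 260.3008 87.5904 [0.6898 0.0718 0.055 ] 12.300824664306756
index_tip 0.68 255.6928 72.384 [0.7048 0.0807 0.055 ] 14.570020430978753
wrist axis [0.57   0.0457]
wrist red (650, np.float64(13.88208557835974))
wrist yel (492, np.float64(13.589080362904145))
wrist grey3 (865, np.float64(13.518496207350873), np.float64(0.9850418787599217))
wrist lever (533, array([0.4996, 0.2589]), np.float64(168.9685481213084), array([0.4656, 0.2648]))
top axis [0.57   0.0457]
top red (18, np.float64(12.978268232609867))
top yel None
top grey3 (287, np.float64(23.18424680649008), np.float64(0.8118271074233778))
red slope deg 14.135965470958654 lat@90,124,150 [-0.36  0.64  1.02  1.31] n 669
yel slope deg 14.374285770732868 lat@90,124,150 [-2.09 -0.71 -0.2   0.2 ] n 503
25.7583
```

Red and index now agree to within about 0.3°. Next the brake lever: lever at about 169°, pivot about (0.5485, 0.248), stop expected at about 106°.

```bash
python3 - <<'E'
from chk import *
PV=np.array([.5485,.248])
B=lambda th,lat,z=.036: fp(th,lat,.045,z,PV)
for th in(169,140,106): print(np.round(bot.solve_ik(B(th,.018),quat(th-90)),2))
bot.move_pose(B(169,.04,.2),quat(79)); bot.line_to(B(169,.04),.15); print(f())
bot.line_to(B(169,.021),.06)
for th in range(162,112,-7): bot.line_to(B(th,.018),.05,quat(th-90)); print(th,f())
th=112
while th>98:
    th-=1; bot.line_to(B(th,.018),.03,quat(th-90)); w=f(); n=np.array([np.sin(np.radians(th)),-np.cos(np.radians(th))])
    print(th,w,round(float(w[:2]@n),1))
    if w[:2]@n<-8: break
s=monitor.observe(); print(s["time"],s["tcp_pos"])
E
```

```text
[-1.24  0.7   0.97  1.96 -0.75  0.9  -0.05]
[-1.31  0.78  1.06  1.93 -0.85  0.96 -0.53]
[-1.33  0.87  1.13  1.87 -0.93  1.04 -1.1 ]
[-0.   0.9 -0.2]
162 [-0.4  0.5 -0.6]
155 [-0.   0.2 -0.7]
148 [-0.7  0.2  0.6]
141 [-0.1 -0.   0.4]
134 [-0.   0.1 -0.5]
127 [-0.2  0.5 -0.5]
120 [-0.4 -0.9  0.1]
113 [-0.3  0.3 -0.8]
111 [-0.5 -1.2  0.4] -0.9
110 [-1.4 -0.6  0.1] -1.5
109 [-1.5 -0.3  0.2] -1.5
108 [-0.5  0.6  0.5] -0.3
107 [-1.7  0.7  0.8] -1.4
106 [-1.2  0.5  0.6] -1.0
105 [-0.1 -0.1  0.6] -0.1
104 [-1.5  0.8  0.2] -1.3
103 [-2.1  0.4 -0.1] -2.0
102 [-1.2  0.7  0.7] -1.0
101 [-3.8 -0.4  2.7] -3.8
100 [-7.1 -0.2  3.6] -7.0
99 [-9.2 -1.   4.8] -9.2
33.9167 [0.52143606 0.28893864 0.03581399]
```

Force rises steadily from 101° on, which is the stop. I'll retract and check everything.

```bash
python3 - <<'E'
from chk import *
PV=np.array([.5485,.248]); B=lambda th,lat,z=.036: fp(th,lat,.045,z,PV)
bot.line_to(B(99,.04),.08); bot.line_to(B(99,.04,.2),.15)
look("w4"); fine(); print(monitor.observe()["time"])
E
```

```text
wrist disc (array([0.57165283, 0.04667905]), np.float64(0.17192859940446645))
wrist axis [0.57165283 0.04667905]
wrist red (649, np.float64(13.535370289638035))
wrist yel (492, np.float64(13.440110027164561))
wrist grey3 (868, np.float64(13.736991123424962), np.float64(0.9869248778413388))
wrist lever (556, array([0.5375, 0.3027]), np.float64(105.93863940494064), array([0.527 , 0.3336]))
pointer_tip 0.87 259.9936 86.5152 [0.6904 0.0747 0.055 ] 13.53685709315417
wrist axis [0.57   0.0457]
wrist red (652, np.float64(13.895682022051728))
wrist yel (491, np.float64(13.67998607109646))
wrist grey3 (860, np.float64(13.5373593470945), np.float64(0.9851271394204086))
wrist lever (563, array([0.5375, 0.3026]), np.float64(105.67457142984166), array([0.5269, 0.3334]))
top axis [0.57   0.0457]
top red (20, np.float64(12.83002587227202))
top yel None
top grey3 (276, np.float64(21.404576684969133), np.float64(0.8664331947433624))
top lever (89, array([0.536 , 0.3011]), np.float64(105.7427202225711), array([0.5242, 0.3314]))
red slope deg 13.721820493371986 lat@90,124,150 [0.31 0.66 0.79 0.89] n 673
yel slope deg 13.035722910562411 lat@90,124,150 [1.44 0.72 0.44 0.23] n 497
36.9917
```

View pics/w4.png

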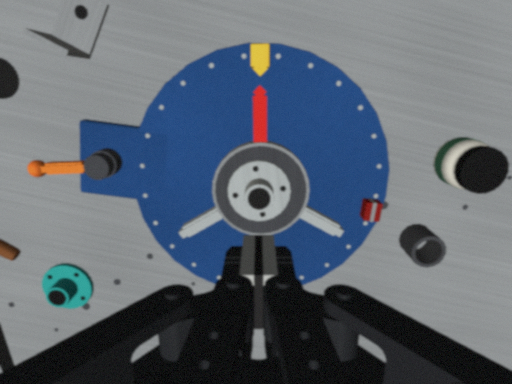

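The red arm (260,115) and the wedge (260,70) are in line. The lever is at about 105.8°, against an expected stop of 105.9°, the flange is centred and the loose things look unmoved.

```bash
python3 -c "
from h import *
ticket.finish_job(); print(monitor.observe()['time'])"
```

```text
the job is handed in; nothing more can be done
the job is handed in; nothing more can be done
```

The red arm now points at the yellow index and the brake lever is at its stop. I handed the job in at about 37 s on the robot's clock.

- **Turntable:** I pushed the red arm about 155° clockwise with the closed fingertips and then nudged it the last degree. The last wrist picture puts it at 13.5–13.9° and the index at 13.4–13.7°, so they agree to about 0.1–0.2°.
- **Brake:** I pushed the lever clockwise until the force on the finger rose to about 9 N. It now sits at about 105.8°, against an expected stop of about 105.9°.
- **Rest of the scene:** The flange looks centred on the plate. The magnet, collar, jar, bracket and turquoise flange look unmoved in that picture. I judged these by eye and did not measure them, and the brush and hammer were mostly or wholly outside it.

Some checks disagreed:
- **Top camera:** it read the red arm at 12.8°, but the arm hid most of its view (20 pixels), so I did not use it.
- **Line fits:** fitting lines to the red arm and the wedge gave directions 0.7° apart. The wedge is too short for that to mean much, and the lateral offset was under 1 mm.
- **Wedge tip:** the network did not find it in the last picture. In the picture before, its tip readings gave 12.3° for the red arm and 14.6° for the index, about 2° apart, with low confidence.

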